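# Seat the rocking burner cap

## Robot

A 7-joint arm with a two-finger parallel gripper is mounted at the origin on the work surface. World frame = base frame: x ahead of the robot, y to its left, z up, the work surface at z = 0. Lengths are in m, angles in rad, forces in N, time in s.
With the tool pointing down it reaches from about 0.35 to 0.9 m from the base axis. Payload 7.2 kg.
Tool frame: the origin (TCP) lies on the mounting face of the last link; the fingertips stand 182 mm ahead of it and the grasp point (between the pads) lies 163 mm ahead of it; z points along the fingers, y is the direction in which the jaws open and shut (so a half turn about z gives the same grasp; the last joint's range is limited). The gripper opens to 88 mm and grips with 3 to 60 N. Pads are 20 mm wide; open, the fingers measure 115 mm over their backs; the gripper's body (75 mm by 178 mm) begins 61 mm behind the grasp point.
Start: joints at [1.276, 0.411, -0.013, 1.596, 0.006, 1.134, -0.082], TCP at [0.141, -0.609, 0.405] pointing down, gripper open.
Joint ranges: [-2.95, 2.95], [-0.29, 1.99], [-1.47, 1.44], [0.14, 2.54], [-1.03, 4.17], [0.13, 1.85], [-2.86, 2.86]. Speed limits (rad/s): [2.39, 2.39, 3.01, 3.01, 3.14, 3.14, 3.14].

## Interface

Orientations are given as a 3x3 rotation matrix whose columns are the frame's x, y, z axes.
In Python, from rig import observe, snapshot, camera_params, hand_in gives the robot as it stands. The module is installed in compiled form; this text tells all that it offers.
- The arm moves only by the shell command python3 -m crank 'ROWS' [FORCE]. ROWS is JSON, a list of rows, each a list of 3 entries, a list of its own where there are three numbers: the shift along the world's x, y, z in m, then the turn about the world's z in rad, then the opening, from 0 (shut) to 1 (fully open). In form: [[[x, y, z], twist, fingers], ...]. A call has 1 to 8 rows; each row is the pose to reach, as a shift and turn from the pose commanded when the call began; what a row does not reach only later rows make up. A row lasts 1/12 s, in which the tool goes at most 41.7 mm and 7.16 degrees, less where a joint would pass 70% of its speed; a pose out of reach is approached as far as the arm can. A call with a gripper value outside its range is refused whole. The fingers move at their own pace and stop on an object; FORCE is the grip in N (left out, the last holds). Time passes only in rows, so rows that repeat a pose let the fingers close. It gives the time, the measured TCP pose, the force and the opening at its end, in the units of the state.
- observe(): the state, without advancing time (a new reading comes with each control period).
- snapshot(name): name is "scene" or "top" or "wrist"; returns the picture (480x640x3 uint8, red, green, blue); there is no depth.
- camera_params(name): a dict with "mtx" (3x3 intrinsics, pixels), "cam_to_world" (4x4, takes a point from camera to world coordinates); the wrist camera has in their place "tool_from_camera" (4x4, takes a point from camera to tool coordinates, whose origin is the TCP and whose axes are the flange's). Camera axes: x right, y down, z forward; pixel columns grow to the right and rows downward; lengths in m; the calibration is good to about 2 mm. The wrist camera is an equidistant fisheye: a pixel r from the principal point sees the ray r / f radians off the axis. A picture is of the moment at which its call begins: read the wrist's pose just before it. camera_params takes no time and is no camera call.
- hand_in(): hands the job in, once; it reports no verdict.
The state is a dict: "clock": time; "joints": joint angles; "joint_velocities": joint speeds; "joint_efforts": joint torques, N m; "ee_pos": TCP position; "ee_rot": TCP orientation; "wrist_force": force on the tool from outside, world axes, zero at the start; "moment": the same for the moment, N m; "width": finger opening in m.
Only numpy, scipy, OpenCV 4.12 (cv2) and the standard library are available. Lean on these libraries where they do the work, as an engineer would, in place of code of your own. Each camera call takes 0.05 s, during which the arm holds its last target. There are 200 camera calls.

## Task

The hob has been put back together after cleaning, but one of its four burner caps is not home on its burner. Press on the caps' rims with a fingertip to find the one that rocks, then push it sideways until it drops home, so that all four lie flat on their burners. Do not lift any cap off, and leave everything else where it is.

Things in the scene. Friction and masses are not known exactly. Their poses are not given: they have to be found in the camera images.
- hob: black glass gas hob, fixed: 500 mm deep (x) by 580 mm wide (y), glass top at height 0.006. Origin at its middle at worktop height, x away from the robot, y to the left. Four burners, 190 mm apart in x and 250 mm in y; four knobs 28 mm high along its near edge
- burner_front_left (a point): centre of the front-left burner (front: nearer the robot) at its crown's flat top, height 0.030; fixed to the hob. Crown: aluminium ring 72 mm across, from height 0.012 up, with a round groove (26 mm inner, 40 mm outer diameter, 8 mm deep) in its top; under it a steel spill dish 96 mm across, 12 mm above the worktop, with a spark plug and thermocouple (up to 0.026) on the robot's side, 42 mm from the centre
- burner_front_right (a point): the same point of the front-right burner, all sizes as at the front-left
- burner_rear_left (a point): the same point of the rear-left burner, all sizes as at the front-left
- burner_rear_right (a point): the same point of the rear-right burner, all sizes as at the front-left
- cap_a: burner cap: dark enamelled disc, 74 mm across, 7 mm thick, about 0.22 kg, lying loose on one of the four burners (any of them). Origin: centre of the disc's underside; own z up, yaw means nothing. Below it a locating rib, a ring 36 mm across, 3 mm wide and 3 mm deep, belongs in the burner's groove. Seated: origin at height 0.030, top at 0.037, flat, cannot rock
- cap_b: burner cap identical to cap_a; any of the four may be the unseated one. Unseated: the rib stands on the crown beside the groove, so the cap lies level, but 3 mm high (top at 0.040) and 4 to 6 mm off the burner's centre in any direction (a seated one up to 2 mm)
- cap_c: burner cap identical to cap_a. If unseated, a press of 1 to 7 N, close to its edge on any side, tips it 4 to 14 degrees, the far edge rising, until the pressed edge meets the crown 3 mm lower; let go, it falls level again
- cap_d: burner cap identical to cap_a. An unseated cap slides on its crown with 1 to 4 N of sideways push on its rim, and drops 3 mm when the rib finds the groove (2 mm of play all round); it then stops firmly
- pepper_mill: bystander: wooden pepper mill, 42 mm across, 80 mm high, standing in the middle of the hob; origin under its centre
- teaspoon: bystander: steel teaspoon, 120 mm long, lying in the middle of the hob between the front burners; origin under its middle
- chopstick_1: bystander: dark red chopstick, 225 mm long, 7.5 mm thick, lying along y on the hob behind the rear burners; origin under its middle
- chopstick_2: bystander: the other chopstick, the same size, beside the first
- saucepan: bystander: steel saucepan, 184 mm across, 95 mm high, 0.9 kg, on the worktop left of the hob, its wire handle 150 mm long to the left; origin under its centre
- canister: bystander: wooden canister with a lid, 116 mm across, 118 mm high, on the worktop right of the hob; origin under its centre
- speckled_cup: bystander: cream ceramic cup, 78 mm across, 78 mm high, on the worktop right of the hob; origin under its centre
- noodle_bowl: bystander: blue bowl, 170 mm across, 55 mm high, on the worktop at the near right; origin under its centre
There are look-alikes about, which are no part of the job. Leave any yellow look-alike of the cap_b alone.

How it is judged:
On the way:
1. a fingertip presses the unseated cap and it rocks: tilted more than 0.04 rad under the finger (((angle between cap_a's own z axis and vertical above 0.04 rad and contact force between the fingers and cap_a above 0.3 N) or (angle between cap_b's own z axis and vertical above 0.04 rad and contact force between the fingers and cap_b above 0.3 N) or (angle between cap_c's own z axis and vertical above 0.04 rad and contact force between the fingers and cap_c above 0.3 N) or (angle between cap_d's own z axis and vertical above 0.04 rad and contact force between the fingers and cap_d above 0.3 N))), for 0.1 s.
At the end, for the whole second after the job is handed in: all four caps are seated and at rest: each cap's underside at height 0.028 to 0.0312 m (home is 0.030), tilted less than 0.025 rad (height (world z) of cap_a between 0.028 and 0.0312 m and angle between each of cap_a, cap_b, cap_c, cap_d's own z axis and vertical below 0.025 rad and linear speed of each of cap_a, cap_b, cap_c, cap_d below 0.01 m/s and height (world z) of cap_b between 0.028 and 0.0312 m and height (world z) of cap_c between 0.028 and 0.0312 m and height (world z) of cap_d between 0.028 and 0.0312 m); the robot touches nothing.
It fails at once if a cap is lifted (its middle more than 12 mm above home), tipped up on edge or knocked off its burner (height (world z) of any of cap_a, cap_b, cap_c, cap_d above 0.042 m or angle between any of cap_a, cap_b, cap_c, cap_d's own z axis and vertical above 0.45 rad or height (world z) of any of cap_a, cap_b, cap_c, cap_d below 0.022 m).
It fails at once if a bystander is shifted by more than 15 mm (distance of any of pepper_mill, teaspoon, chopstick_1, chopstick_2, saucepan, canister, speckled_cup, noodle_bowl from where it was at the start of the episode above 0.015 m).
It also fails if it takes over 72 s, if anything falls off the work surface, if the arm or the gripper's body presses on something with over 40 N, if the wrist force passes 120 N, or if a joint passes its speed limit or range.

## Working session

There is one attempt and no reset: what is moved stays moved. The work goes in short steps, Python scripts to look and compute and a shell command to move; the robot and the scene stay as the last step left them, time stands still between calls to the robot, and variables do not carry over. Pictures are saved under pics/ and viewed, about 8 in all and at most 12, crops included, and the job is handed in when it is done.

```bash
mkdir -p pics
python3 - <<'E'
from rig import *
import cv2,numpy as np
for n in("top","scene"):
    cv2.imwrite(f"pics/{n}0.png",snapshot(n)[:,:,::-1]); p=camera_params(n); print(n,np.round(p["mtx"],1).tolist(),np.round(p["cam_to_world"],4).tolist())
p=camera_params("wrist");print({k:np.round(v,4).tolist() for k,v in p.items() if hasattr(v,'shape')})
s=observe();print(s["clock"],s["ee_pos"],s["ee_rot"],s["width"],s["wrist_force"])
E
```

```text
top [[469.0, 0.0, 320.1], [0.0, 469.0, 239.4], [0.0, 0.0, 1.0]] [[0.0112, -0.9697, 0.244, 0.2671], [-0.9999, -0.0105, 0.0043, -0.0095], [-0.0016, -0.244, -0.9698, 1.1638], [0.0, 0.0, 0.0, 1.0]]
scene [[572.3, 0.0, 324.0], [0.0, 572.3, 238.7], [0.0, 0.0, 1.0]] [[0.352, 0.758, -0.5492, 1.2998], [0.9359, -0.2952, 0.1924, -0.2737], [-0.0163, -0.5817, -0.8133, 1.2372], [0.0, 0.0, 0.0, 1.0]]
{'mtx': [[371.6483, 0.0, 320.1679], [0.0, 371.6483, 241.9725], [0.0, 0.0, 1.0]], 'tool_from_camera': [[-0.0003, -0.9641, -0.2655, 0.0727], [1.0, -0.0001, -0.0009, 0.0005], [0.0009, -0.2655, 0.9641, 0.0207], [0.0, 0.0, 0.0, 1.0]]}
0.1 [ 0.1404789  -0.60881133  0.40389705] [[ 9.74378984e-01  2.24911983e-01 -4.41045230e-04]
 [ 2.24912384e-01 -9.74378010e-01  1.38300500e-03]
 [-1.18690378e-04 -1.44676754e-03 -9.99998946e-01]] 0.08801780910685889 [ 0.07614093 -1.22373408  0.68241855]
```

View pics/top0.png

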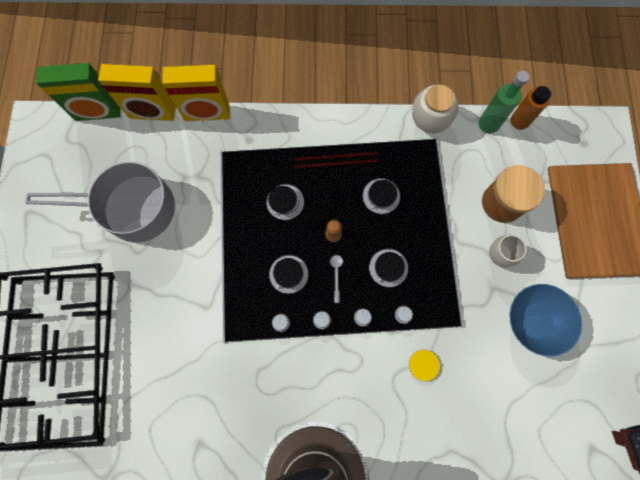

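View pics/scene0.png

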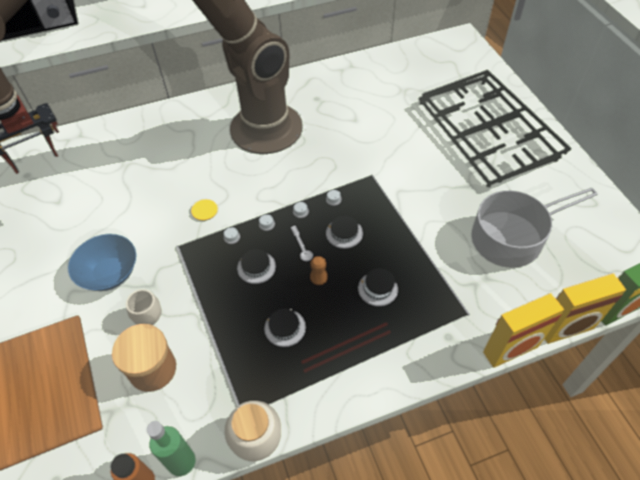

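The two pictures show the hob with burners in the top view near (285,202), (381,195), (288,273) and (388,268). The mill is at (334,230), the spoon at (337,280), and the yellow decoy at (425,365). Next I'll enlarge the burners.

```bash
cat > h.py <<'E'
from rig import *
import cv2,numpy as np
def ray(n,uv,z):
    p=camera_params(n);T=p["cam_to_world"];d=T[:3,:3]@np.linalg.solve(p["mtx"],[*uv,1]);o=T[:3,3]
    return o+d*(z-o[2])/d[2]
def proj(n,P):
    p=camera_params(n);T=p["cam_to_world"];c=p["mtx"]@(T[:3,:3].T@(np.array(P)-T[:3,3]));return c[:2]/c[2]
E
python3 - <<'E'
from h import *
C=np.array([ray("top",uv,.006)[:2] for uv in [(222,153),(437,140),(461,325),(225,341)]])
L=np.array([[.25,.29],[.25,-.29],[-.25,-.29],[-.25,.29]])
c=C.mean(0);H=(C-c).T@L;a=np.arctan2(H[1,0]-H[0,1],H[0,0]+H[1,1])
R=np.array([[np.cos(a),-np.sin(a)],[np.sin(a),np.cos(a)]]);print("hob",c,a,"res",(C-(L@R.T+c)).round(4).tolist())
for n,l in dict(FL=(-.095,.125),FR=(-.095,-.125),RL=(.095,.125),RR=(.095,-.125)).items():
    b=R@l+c;print(n,b.round(4),proj("top",[*b,.03]).round(1))
im={n:cv2.imread(f"pics/{n}0.png") for n in("top","scene")}
g=lambda n,u,v:cv2.resize(im[n][v-25:v+25,u-25:u+25],(400,300) if 0 else (300,300),interpolation=cv2.INTER_CUBIC)
A=np.vstack([np.hstack([g("top",285,202),g("top",381,195)]),np.hstack([g("top",288,273),g("top",388,268)])])
A=np.clip(A.astype(float)*1.0,0,255);A=255*(A/255)**.5
cv2.imwrite("pics/t1.png",A)
E
```

```text
hob [ 0.57011542 -0.04555121] 0.07524786464688683 res [[-0.0043, -0.0021], [-0.0041, 0.0005], [0.0046, 0.004], [0.0038, -0.0024]]
FL [0.466 0.072] [288.5 273.2]
FR [ 0.4848 -0.1773] [390.2 266.8]
RL [0.6554 0.0862] [285.  199.7]
RR [ 0.6742 -0.1631] [382.7 193.7][ WARN:0@0.065] global loadsave.cpp:1063 imwrite_ Unsupported depth image for selected encoder is fallbacked to CV_8U.
```

View pics/t1.png

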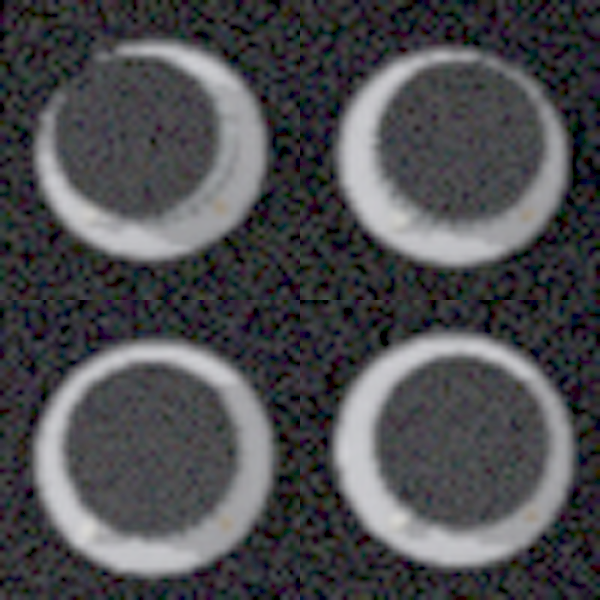

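The crops show each cap inside its bright dish. The rear-left cap looks shifted to the upper left, so I'll quantify all four.

Run:
```python
from h import *
D=dict(RL=((285,202),(0,0),(151,151),(137,136)),RR=((381,195),(300,0),(453.5,156),(461.5,140)),FL=((288,273),(0,300),(154,458),(151.5,449)),FR=((388,268),(300,300),(454,450),(461.5,441.5)))
for n,(c,o,d,k) in D.items():
    f=lambda q:np.array(c)-25+(np.array(q)-o)/6-.5+1/12
    b=ray("top",f(d),.012)[:2];p=ray("top",f(k),.037)[:2]
    print(n,"burner",b.round(4),"cap",p.round(4),"off mm",((p-b)*1000).round(1))
```

```text
RL burner [0.6561 0.0881] cap [0.6543 0.0921] off mm [-1.8  4. ]
RR burner [ 0.6756 -0.1614] cap [ 0.6739 -0.1616] off mm [-1.7 -0.2]
FL burner [0.4674 0.0738] cap [0.4667 0.0731] off mm [-0.7 -0.7]
FR burner [ 0.4861 -0.1751] cap [ 0.4849 -0.1747] off mm [-1.2  0.5]
```

The rear-left cap is off by about 4 mm (mostly +y), and the other three are within the seated tolerance. With the fingers shut I'll press its outer rim, going high over the scene.

```bash
python3 -m crank '[[[0.168,0.247,0],0,0],[[0.168,0.247,0],0,0],[[0.168,0.247,0],0,0],[[0.168,0.247,0],0,0],[[0.168,0.247,0],0,0],[[0.168,0.247,0],0,0],[[0.168,0.247,0],0,0],[[0.168,0.247,0],0,0]]' 10
python3 -m crank '[[[0.168,0.247,0],0,0],[[0.168,0.247,0],0,0],[[0.168,0.247,0],0,0],[[0.168,0.247,0],0,0],[[0.168,0.247,0],0,0],[[0.168,0.247,0],0,0],[[0.168,0.247,0],0,0],[[0.168,0.247,0],0,0]]'
python3 -m crank '[[[0.168,0.247,0],0,0],[[0.168,0.247,0],0,0],[[0.168,0.247,0],0,0],[[0.168,0.247,0],0,0],[[0.168,0.247,0],0,0],[[0.168,0.247,0],0,0],[[0.168,0.247,0],0,0],[[0.168,0.247,0],0,0]]'
```

```text
clock: 0.77
ee_pos: [0.3122, -0.3563, 0.4047]
ee_rot: [[0.973, 0.232, 0.001], [0.232, -0.973, 0.002], [0.002, -0.002, -1.0]]
wrist_force: [-0.6, -0.3, 0.5]
width: 0.0383
clock: 1.43
ee_pos: [0.4793, -0.1087, 0.4048]
ee_rot: [[0.973, 0.233, 0.002], [0.233, -0.973, 0.003], [0.003, -0.002, -1.0]]
wrist_force: [-0.2, -0.0, 0.2]
width: 0.0006
clock: 2.1
ee_pos: [0.6459, 0.1387, 0.4034]
ee_rot: [[0.973, 0.231, -0.001], [0.231, -0.973, 0.004], [0.0, -0.004, -1.0]]
wrist_force: [-1.2, 0.0, -0.1]
width: 0.0005
```

```bash
python3 -m crank '[[[0,-0.005,-0.04],0,0],[[0,-0.005,-0.08],0,0],[[0,-0.005,-0.12],0,0],[[0,-0.005,-0.14],0,0],[[0,-0.005,-0.14],0,0],[[0,-0.005,-0.14],0,0]]'
python3 - <<'E'
from h import *
s=observe();i=snapshot("wrist");cv2.imwrite("pics/w1.png",i[:,:,::-1]);print(s["ee_pos"])
np.savez("w1.npz",p=s["ee_pos"],R=s["ee_rot"])
E
```

```text
clock: 2.6
ee_pos: [0.6444, 0.1266, 0.2637]
ee_rot: [[0.974, 0.225, -0.003], [0.225, -0.974, -0.0], [-0.003, -0.0, -1.0]]
wrist_force: [0.7, -0.2, 0.2]
width: 0.0005
[0.64436539 0.12663483 0.26366273]
```

View pics/w1.png

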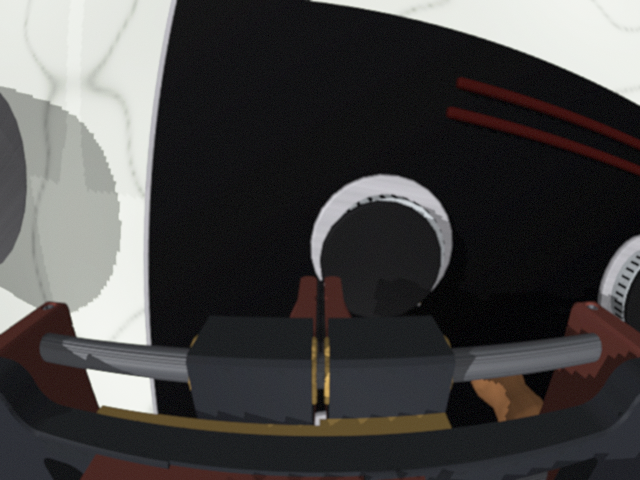

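The wrist view shows the cap disc at columns 321–440 with its top at row 198, and the dish at 311–453 with its top at row 175. The shut tips are at (320,285).

```bash
cat >> h.py <<'E'
def wray(uv,z,p,R):
    c=camera_params("wrist");m=c["mtx"];q=(np.array(uv)-m[:2,2])/m[0,0];t=np.linalg.norm(q)
    d=np.append(np.sin(t)*q/t,np.cos(t));T=c["tool_from_camera"]
    o=R@T[:3,3]+p;d=R@T[:3,:3]@d;return (o+d*(z-o[2])/d[2])[:2]
def circ(pts,r):
    from scipy.optimize import least_squares
    f=least_squares(lambda c:np.linalg.norm(pts-c,axis=1)-r,pts.mean(0));return f.x,np.abs(f.fun).max()
E
python3 - <<'E'
from h import *
d=np.load("w1.npz");g=cv2.imread("pics/w1.png",0)
def edge(cu,cv_,lo,hi,angs,thr,rise):
    P=[]
    for a in angs:
        r=np.arange(lo,hi,.25);x=(cu+r*np.cos(a)).astype(np.float32);y=(cv_+r*np.sin(a)).astype(np.float32)
        v=cv2.remap(cv2.GaussianBlur(g,(3,3),0),x[None],y[None],1)[0].astype(float)
        k=np.argmax(v>thr) if rise else len(v)-1-np.argmax(v[::-1]>thr)
        P.append((x[k],y[k]))
    return np.array(P)
A=np.radians(np.arange(-170,-5,10))
for nm,e,z,r in(("cap",edge(381,258,45,75,A,100,True),.04,.037),("dish",edge(381,245,55,95,A,90,False),.012,.048)):
    W=np.array([wray(q,z,d["p"],d["R"]) for q in e]);print(nm,circ(W,r),e[[0,8,-1]].tolist())
E
```

```text
cap (array([0.65582815, 0.0924326 ]), np.float64(0.0025941278387680705)) [[321.66534423828125, 247.53770446777344], [381.0, 200.0], [440.8270568847656, 247.45086669921875]]
dish (array([0.65787756, 0.08760102]), np.float64(0.0007030646758982503)) [[311.8172607421875, 232.80120849609375], [381.0, 174.0], [450.6751403808594, 232.71438598632812]]
```

Both views agree: the cap is off by about (-2, +4.8) mm. I'll move over the rim and go down until contact.

```bash
python3 -m crank '[[[0.002,0.007,-0.015],0,0],[[0.002,0.007,-0.03],0,0],[[0.002,0.007,-0.036],0,0],[[0.002,0.007,-0.038],0,0],[[0.002,0.007,-0.038],0,0],[[0.002,0.007,-0.038],0,0],[[0.002,0.007,-0.038],0,0],[[0.002,0.007,-0.038],0,0]]'
python3 -m crank '[[[0,0,-0.001],0,0],[[0,0,-0.002],0,0],[[0,0,-0.003],0,0],[[0,0,-0.003],0,0]]'
python3 -m crank '[[[0,0,-0.001],0,0],[[0,0,-0.001],0,0],[[0,0,-0.001],0,0]]'
```

```text
clock: 3.32
ee_pos: [0.6468, 0.134, 0.2275]
ee_rot: [[0.974, 0.225, 0.001], [0.225, -0.974, 0.0], [0.001, 0.0, -1.0]]
wrist_force: [-0.2, -0.3, 0.9]
width: 0.0004
clock: 3.65
ee_pos: [0.6465, 0.1339, 0.2234]
ee_rot: [[0.974, 0.225, -0.0], [0.225, -0.974, -0.0], [-0.0, 0.0, -1.0]]
wrist_force: [-0.3, -0.1, 0.3]
width: 0.0007
clock: 3.9
ee_pos: [0.6465, 0.134, 0.2226]
ee_rot: [[0.974, 0.225, -0.0], [0.225, -0.974, -0.0], [-0.0, 0.0, -1.0]]
wrist_force: [0.1, -0.6, 0.7]
width: 0.0004
```

```bash
for i in 1 2 3; do python3 -m crank '[[[0,0,-0.001],0,0],[[0,0,-0.001],0,0],[[0,0,-0.001],0,0]]' | grep -E "ee_pos|force"; done
```

```text
ee_pos: [0.6466, 0.1341, 0.2218]
wrist_force: [-0.8, -0.8, 2.1]
ee_pos: [0.6465, 0.1343, 0.2208]
wrist_force: [-1.1, 1.3, 2.9]
ee_pos: [0.6464, 0.1345, 0.2197]
wrist_force: [0.2, 2.3, 2.0]
```

```bash
python3 -m crank '[[[0,0,-0.0005],0,0],[[0,0,-0.0005],0,0],[[0,0,-0.0005],0,0],[[0,0,-0.0005],0,0]]'
python3 - <<'E'
from h import *
a=snapshot("scene")[240:330,320:440,::-1];w=snapshot("wrist")[160:310,270:470,::-1]
A=np.hstack([cv2.resize(x,(400,300),interpolation=2) for x in(a,w)]);cv2.imwrite("pics/p1.png",(255*(A/255.)**.5).astype(np.uint8))
E
```

```text
clock: 4.98
ee_pos: [0.6465, 0.1342, 0.2192]
ee_rot: [[0.974, 0.225, 0.0], [0.225, -0.974, 0.0], [0.0, -0.0, -1.0]]
wrist_force: [-0.2, 2.6, 2.7]
width: 0.0006
```

View pics/p1.png

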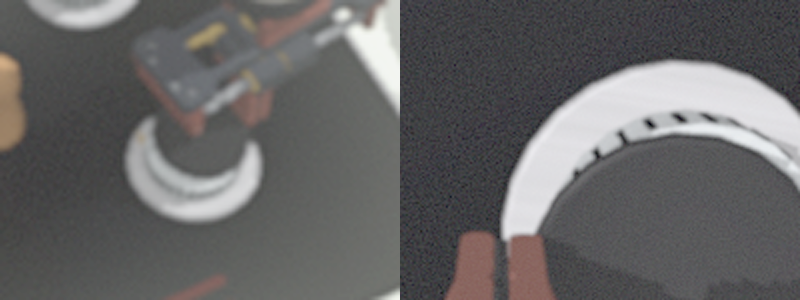

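The rocking is clear: the far edge is raised and the crown slots show under it, at about 3 N. I'll release, back off, and re-measure.

```bash
python3 -m crank '[[[0,0,0.004],0,0],[[0,0,0.01],0,0],[[0,0,0.02],0,0],[[-0.005,0.005,0.03],0,0],[[-0.01,0.01,0.03],0,0],[[-0.01,0.01,0.03],0,0],[[-0.01,0.01,0.03],0,0],[[-0.01,0.01,0.03],0,0]]'
python3 - <<'E'
from h import *
s=observe();i=snapshot("wrist")[:,:,::-1];cv2.imwrite("pics/w2.png",i);np.savez("w2.npz",p=s["ee_pos"],R=s["ee_rot"])
cv2.imwrite("pics/w2c.png",(255*(cv2.resize(i[130:355,250:550],(800,600),interpolation=2)/255.)**.5).astype(np.uint8));print(s["ee_pos"],s["wrist_force"])
E
```

```text
clock: 5.75
ee_pos: [0.6363, 0.144, 0.2489]
ee_rot: [[0.974, 0.225, -0.0], [0.225, -0.974, -0.0], [-0.0, 0.0, -1.0]]
wrist_force: [0.0, -0.6, 0.5]
width: 0.0005
[0.63630612 0.14401015 0.2489496 ] [ 0.01739917 -0.60187286  0.49055301]
```

View pics/w2c.png

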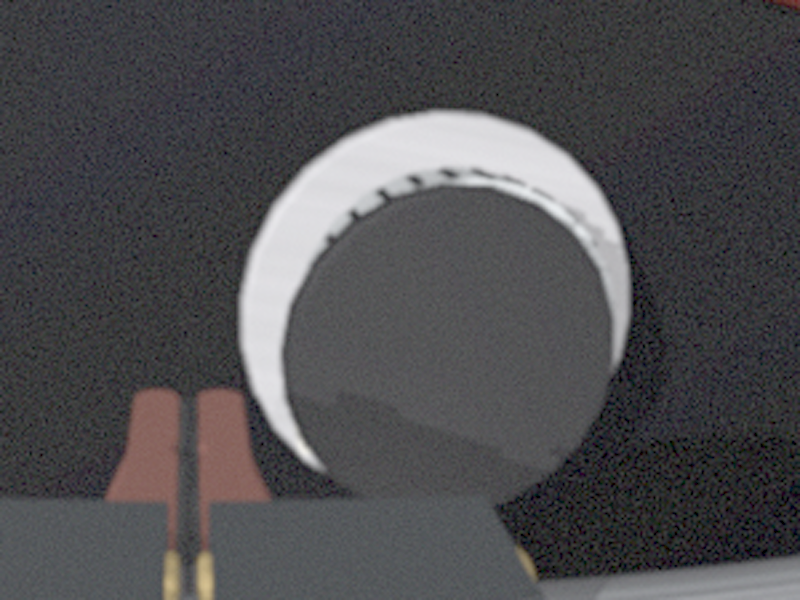

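The crop shows the cap lying level, with its edge through (284,345), (450,185) and (612,345). The dish edge runs through (240,300), (440,110) and (632,290), and the crown is showing at the far right side.

Run:
```python
from h import *
d=np.load("w2.npz")
for z,r,P in((.04,.037,[(284,345),(612,345),(455,185),(322,245),(575,235)]),(.012,.048,[(240,300),(632,290),(440,109),(301,180),(582,178)])):
    W=np.array([wray(np.array(q)*3/8+[250,130],z,d["p"],d["R"]) for q in P]);print(circ(W,r))
```

```text
(array([0.65545905, 0.09195038]), np.float64(0.001517265639121683))
(array([0.65744277, 0.08714851]), np.float64(0.0011571720649876799))
```

```bash
python3 -m crank '[[[0,0,0],0.12,0],[[-0.001,0,-0.01],0.15,0],[[-0.001,0,-0.02],0.15,0],[[-0.001,0,-0.028],0.15,0],[[-0.001,0,-0.0325],0.15,0],[[-0.001,0,-0.0325],0.15,0],[[-0.001,0,-0.0325],0.15,0],[[-0.001,0,-0.0325],0.15,0]]'
for i in 1 2 3; do python3 -m crank '[[[0.0004,-0.0009,0],0,0],[[0.0004,-0.0009,0],0,0],[[0.0004,-0.0009,0],0,0]]' | grep -E "ee_pos|force"; done
```

```text
clock: 6.47
ee_pos: [0.6357, 0.1442, 0.2168]
ee_rot: [[0.93, 0.367, 0.0], [0.367, -0.93, 0.0], [0.0, -0.0, -1.0]]
wrist_force: [-0.7, 0.3, 0.2]
width: 0.0003
ee_pos: [0.6361, 0.143, 0.2171]
wrist_force: [-0.3, 0.1, 0.3]
ee_pos: [0.6364, 0.1421, 0.2168]
wrist_force: [0.3, 1.0, -0.1]
ee_pos: [0.6367, 0.1412, 0.2166]
wrist_force: [0.2, 0.9, -0.2]
```

```bash
for i in 1 2 3 4; do python3 -m crank '[[[0.0004,-0.0009,0],0,0],[[0.0004,-0.0009,0],0,0],[[0.0004,-0.0009,0],0,0]]' | grep -E "ee_pos|force"; done
```

```text
ee_pos: [0.6372, 0.1403, 0.2166]
wrist_force: [-0.2, 0.2, 0.0]
ee_pos: [0.6376, 0.1394, 0.2166]
wrist_force: [0.4, 0.2, 1.1]
ee_pos: [0.638, 0.1385, 0.2166]
wrist_force: [-0.5, 0.2, -0.9]
ee_pos: [0.6383, 0.1376, 0.2166]
wrist_force: [0.3, 0.1, -0.5]
```

```bash
for i in 1 2 3 4; do python3 -m crank '[[[0.0004,-0.0009,0],0,0],[[0.0004,-0.0009,0],0,0],[[0.0004,-0.0009,0],0,0]]' | grep -E "ee_pos|force"; done
```

```text
ee_pos: [0.6387, 0.1367, 0.2166]
wrist_force: [0.2, -0.2, 0.4]
ee_pos: [0.6392, 0.1358, 0.2167]
wrist_force: [0.0, 0.4, -0.2]
ee_pos: [0.6396, 0.1349, 0.2167]
wrist_force: [-1.0, -0.1, 0.1]
ee_pos: [0.6399, 0.1342, 0.2166]
wrist_force: [-0.2, 0.9, 0.3]
```

```bash
for i in 1 2 3; do python3 -m crank '[[[0.0004,-0.0009,0],0,0],[[0.0004,-0.0009,0],0,0],[[0.0004,-0.0009,0],0,0]]' | grep -E "ee_pos|force"; done
python3 - <<'E'
from h import *
s=observe();i=snapshot("wrist")[:,:,::-1];np.savez("w3.npz",p=s["ee_pos"],R=s["ee_rot"])
cv2.imwrite("pics/w3c.png",(255*(cv2.resize(i[130:355,250:550],(800,600),interpolation=2)/255.)**.5).astype(np.uint8))
E
```

```text
ee_pos: [0.6403, 0.1333, 0.2166]
wrist_force: [-0.2, 1.1, -0.9]
ee_pos: [0.6409, 0.1319, 0.2167]
wrist_force: [-0.1, 0.5, 0.6]
ee_pos: [0.6411, 0.1313, 0.2166]
wrist_force: [0.4, 0.0, 0.1]
```

View pics/w3c.png

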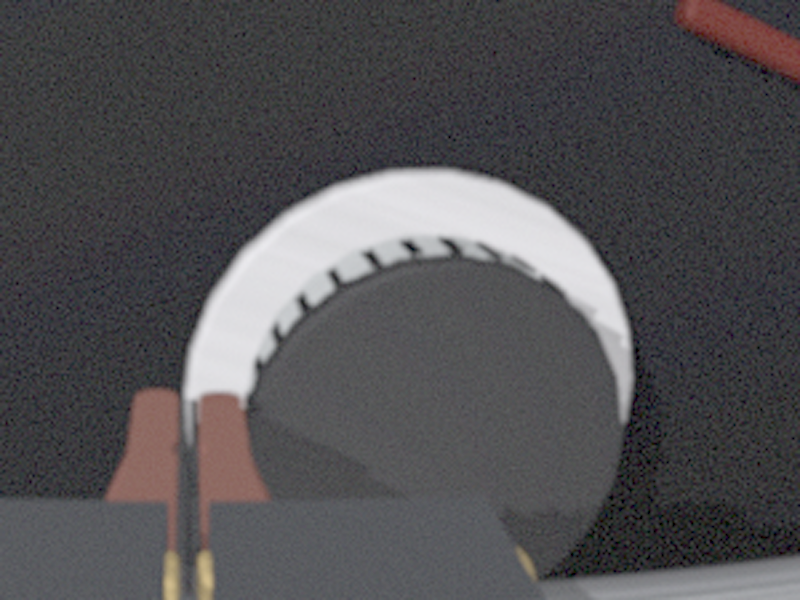

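The finger is now against the rim at (250,400), and the bright crown sliver on the far right has gone. I'll measure the offset, then push on to a firm stop.

```bash
python3 - <<'E'
from h import *
d=np.load("w3.npz")
for z,r,P in((.037,.037,[(252,395),(625,410),(425,259),(300,325),(550,283)]),(.04,.037,[(252,395),(625,410),(425,259),(300,325),(550,283)]),(.012,.048,[(186,370),(632,350),(425,168),(250,243),(566,225)])):
    W=np.array([wray(np.array(q)*3/8+[250,130],z,d["p"],d["R"]) for q in P]);print(circ(W,r))
E
for i in 1 2; do python3 -m crank '[[[0.0004,-0.0009,0],0,0],[[0.0004,-0.0009,0],0,0],[[0.0004,-0.0009,0],0,0]]' | grep -E "ee_pos|force"; done
```

```text
(array([0.65703117, 0.08823043]), np.float64(0.0004966553060773288))
(array([0.65714174, 0.08921894]), np.float64(0.000934809098719798))
(array([0.65791323, 0.08742699]), np.float64(0.0006476719558977939))
ee_pos: [0.6415, 0.1305, 0.2166]
wrist_force: [-1.5, 0.7, -0.9]
ee_pos: [0.6419, 0.1295, 0.2167]
wrist_force: [-0.3, 1.4, 0.1]
```

```bash
for i in 1 2 3; do python3 -m crank '[[[0.0004,-0.0009,0],0,0],[[0.0004,-0.0009,0],0,0],[[0.0004,-0.0009,0],0,0]]' | grep -E "ee_pos|force"; done
```

```text
ee_pos: [0.6424, 0.1286, 0.2166]
wrist_force: [-0.6, 1.2, 0.1]
ee_pos: [0.6427, 0.1278, 0.2167]
wrist_force: [-0.1, 0.4, -0.8]
ee_pos: [0.6429, 0.1274, 0.2166]
wrist_force: [-1.8, 3.5, -0.1]
```

Resistance is building: about 4 N, and the last step moved less than commanded. One more step should confirm the stop.

```bash
for i in 1 2; do python3 -m crank '[[[0.0004,-0.0009,0],0,0],[[0.0004,-0.0009,0],0,0],[[0.0004,-0.0009,0],0,0]]' | grep -E "ee_pos|force"; done
```

```text
ee_pos: [0.6431, 0.1271, 0.2166]
wrist_force: [-2.8, 4.6, -0.1]
ee_pos: [0.6432, 0.1268, 0.2166]
wrist_force: [-4.0, 6.3, -0.2]
```

A firm stop at about 7.5 N. I'll back off, go up, and press the same rim side to check it no longer rocks.

```bash
python3 -m crank '[[[-0.003,0.007,0],0,0],[[-0.003,0.007,0.01],0,0],[[-0.003,0.007,0.02],0,0],[[0,-0.004,0.02],0,0],[[0,-0.004,0.01],0,0],[[0,-0.004,0.005],0,0],[[0,-0.004,0.005],0,0],[[0,-0.004,0.005],0,0]]' | grep -E "ee_pos|force"
for i in 1 2 3; do python3 -m crank '[[[0,0,-0.001],0,0],[[0,0,-0.001],0,0],[[0,0,-0.001],0,0]]' | grep -E "ee_pos|force"; done
```

```text
ee_pos: [0.6436, 0.1207, 0.2205]
wrist_force: [0.4, 0.3, 0.3]
ee_pos: [0.6438, 0.1214, 0.2205]
wrist_force: [0.4, 0.7, 0.1]
ee_pos: [0.6439, 0.1212, 0.2196]
wrist_force: [0.3, -0.1, -0.1]
ee_pos: [0.644, 0.1212, 0.2193]
wrist_force: [-1.6, -0.6, 5.1]
```

Contact came only at tip height 0.0373 (seated top is 0.037) and it was stiff straight away, so the cap is seated. I'll retreat and take one final look.

```bash
python3 -m crank '[[[0,0,0.01],0,0],[[0,0,0.05],0,0],[[0,0,0.09],0,0],[[0,0,0.13],0,0],[[0,0,0.17],0,0],[[0,0.04,0.18],0,0],[[0,0.08,0.18],0,0],[[0,0.12,0.18],0,0]]' | grep -E "ee_pos|force"
python3 -m crank '[[[0,0.2,0],0,0],[[0,0.2,0],0,0],[[0,0.2,0],0,0],[[0,0.2,0],0,0],[[0,0.2,0],0,0],[[0,0.2,0],0,0],[[0,0.2,0],0,0],[[0,0.2,0],0,0]]' | grep -E "clock|ee_pos|force"
python3 - <<'E'
from h import *
i=snapshot("top")[130:350,210:470,::-1];cv2.imwrite("pics/f.png",(255*(cv2.resize(i,(700,592),interpolation=2)/255.)**.5).astype(np.uint8))
E
```

```text
ee_pos: [0.6442, 0.2416, 0.4016]
wrist_force: [0.2, -0.1, -0.0]
clock: 14.52
ee_pos: [0.644, 0.4408, 0.3987]
wrist_force: [-0.1, -0.5, -0.8]
```

View pics/f.png

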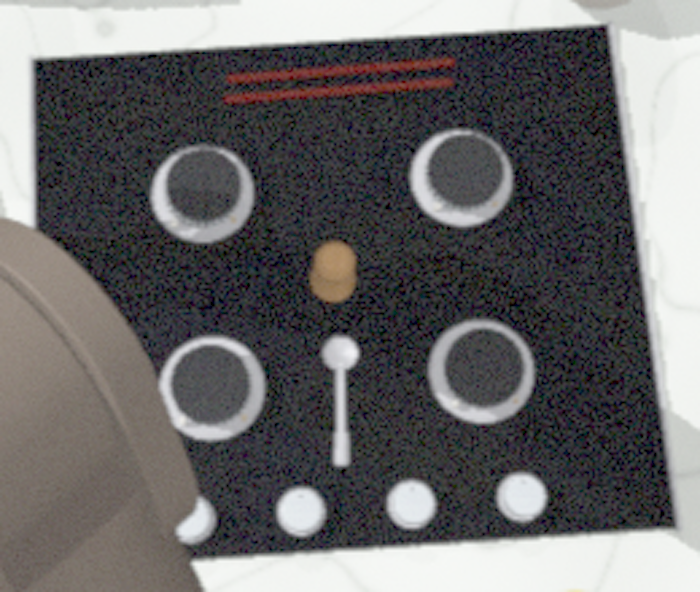

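All four caps now sit centred, with the rear-left one at (203,185) in its dish at (203,193). The mill, spoon and chopsticks haven't moved.

```bash
python3 -c "from rig import hand_in;print(hand_in())"
```

```text
the job is handed in; nothing more can be done
None
```

The rear-left cap was the loose one; it is now home on its burner. I handed the job in at about 14.5 s, and `hand_in` gives no verdict.

- **Finding it:** in the top image that cap sat about 4–5 mm off its burner's centre. Pressing its rim at about 3 N rocked it, and the wrist image showed the far edge raised.
- **Seating it:** I pushed it sideways, toward the right and slightly rearward, until it stopped firmly at about 7.5 N.
- **Last checks:** a second press on the same rim met nothing until a tip height of 0.0373 (seated top is 0.037). It then gave 5 N within about 0.3 mm, so the cap no longer rocks there. The last top image shows it centred, and the mill, spoon and chopsticks in place.

**Not checked by touch:** I did not press the other three caps. I took them as seated because they lay within 2 mm of their burner centres in the first top image. The saucepan, canister, cup and bowl were outside the final crop, but the arm never came near them at low height.

No check failed or disagreed. The push touched the rim a few millimetres later than I had worked out, because the fingertips are narrower than I assumed.

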